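# Hold the hidden bolt head behind the jig bracket

## Task

A spanner has been left on the front nut of the clamping jig, and its weight is slowly turning that bolt round. Reach down into the narrow gap behind the bracket, grip the hidden hexagonal head of the bolt that carries the spanner and hold it so that it no longer turns; grip the head itself and leave the spanner free. Keep it still for a few seconds to show that it does not slip, and finish while still holding it; do not move or knock over the other things on the bench.

Things in the scene. Friction and masses are not known exactly. Their poses are not given: they have to be found in the camera images.
- jig: Fixed clamping jig. Origin: on the bench, mid-width, under the back face of the upright steel bracket; x from bracket to gap and wooden beam, y along the bracket, z up. Bracket: slotted plate 260 mm wide, x -8 to 0 mm, top 135 mm above the bench. Gap: x 0 to 50 mm, open above and at both ends. Beam: x 50 to 90 mm, 250 mm wide, top at 122 mm. Steel base 10 mm thick.
- bolt_head (a point): Centre of the hex head of the bolt with the spanner: in the gap, 110 mm above the bench, 24 mm behind the bracket's back face, 45-65 mm left or right of the jig's middle. 30 mm across flats, 35 across corners, 18 thick; a 26 mm round collar, 15 mm long, parts it from the bracket. Its x = bolt axis = jig x; its y = normal of the pair of flats that stands nearly upright; turns with the bolt.
- spanner_end (a point): Tip of the aluminium spanner, on the bracket's front (robot) side, 144 mm from the bolt axis. The spanner points along the y of bolt_head (to the left seen from the robot), is 16 mm high, 7 mm thick (46 mm round at the nut), and turns rigidly with nut, bolt and head.
- bolt (a joint): Turn of bolt, head, nut and spanner together, rad. 0 = spanner level, one pair of flats upright, facing jig +y and -y; positive = spanner end sunk (turned about jig -x). Starts at -0.28 to -0.06, creeps up at 0.007 to 0.013 rad/s under the spanner's weight against a stiff seat (5 N m s/rad, so it cannot be turned fast); stop at 0.7.
- other_bolt: A second, fixed bolt in the same slot, with the same kind of head in the gap but no spanner. Origin: on its axis at the bracket's back face, 110 mm above the bench. Not to be gripped.
- pot: Open steel pot, 88 mm across, 90 mm tall, standing loose on the bench; origin under its centre. Leave alone.
- glue: White plastic glue bottle, 48 mm across, 120 mm tall, standing loose; origin under its centre. Leave alone.
- mallet_head: Turned dark wooden mallet head, 56 mm across, 60 mm tall, standing loose; origin under its centre. Leave alone.

How it is judged:
By the outcome, as a careful person would: the job done as asked, in the order asked, and still so for the second after the job is handed in, while the arm keeps its last pose, push and grip.
It also fails if it takes over 35 s, if anything falls off the work surface, if the arm or the gripper's body presses on something with over 40 N, if the wrist force passes 120 N, or if a joint passes its speed limit or range.

## Robot

A 7-joint arm with a two-finger parallel gripper is mounted at the origin on the work surface. World frame = base frame: x ahead of the robot, y to its left, z up, the work surface at z = 0. Lengths are in mm, angles in degrees, forces in N, time in s.
With the tool pointing down it reaches from about 425 to 875 mm from the base axis. Payload 4.7 kg.
Tool frame: the origin (TCP) lies on the mounting face of the last link; the fingertips stand 182 mm ahead of it and the grasp point (between the pads) lies 164 mm ahead of it; z points along the fingers, y is the direction in which the jaws open and shut (so a half turn about z gives the same grasp; the last joint's range is limited). The gripper opens to 87 mm and grips with 3 to 60 N. Pads are 19 mm wide; open, the fingers measure 117 mm over their backs; the gripper's body (75 mm by 190 mm) begins 51 mm behind the grasp point.
Start: joints at [-73.562, 18.392, -4.016, 83.108, 1.295, 78.541, -3.26], TCP at [175.144, 625.964, 404.787] pointing down, gripper open.
Joint ranges: [-163.93, 163.93], [-17.29, 119.83], [-79.2, 71.16], [3.27, 140.29], [-89.18, 269.18], [5.43, 117.66], [-154.24, 154.24]. Speed limits (degrees/s): [147.25, 147.25, 180, 180, 180, 180, 180].

## Interface

Orientations are given as [roll, pitch, yaw] about the fixed x, y, z axes, in that order (R = Rz(yaw) Ry(pitch) Rx(roll)).
In Python, from cell import env gives the robot as it stands.
- The arm moves only by the shell command python3 -m inch 'ROWS' [FORCE]. ROWS is JSON, a list that holds one entry, the list of rows, each a list of 5 numbers: the shift along the tool's x, y, z in m, then the turn about the tool's z in degrees, then the opening, from -1 (shut) to 1 (fully open). In form: [[[x, y, z, turn, claw], ...]]. A call has 1 to 8 rows; each row is the pose to reach, as a shift and turn from the pose commanded when the call began, along the tool's axes at that moment; what a row does not reach only later rows make up. A row lasts 1/12 s, in which the tool goes at most 41.7 mm and 7.16 degrees, less where a joint would pass 70% of its speed; a pose out of reach is approached as far as the arm can. A call with a gripper value outside its range is refused whole. The fingers move at their own pace and stop on an object; FORCE is the grip in N (left out, the last holds). Time passes only in rows, so rows that repeat a pose let the fingers close. It gives the time, the measured TCP pose, the force and the opening at its end, in the units of the state.
- env.sense(): the state, without advancing time (a new reading comes with each control period).
- env.capture(name): name is "side" or "top" or "wrist"; returns a dict with "pixels" (480x640x3 uint8, blue, green, red), "fx", "fy", "cx", "cy" (pixels), "dist" ([k1, k2, p1, p2, k3] as OpenCV has them; the pictures are not rectified), "xyz" and "rotation" of the camera in the world; the wrist camera has in their place "mount" (4x4, takes a point from camera to tool coordinates, whose origin is the TCP and whose axes are the flange's). Camera axes: x right, y up, looking along -z (the intrinsics and any distortion apply to the point x, -y, -z); pixel columns grow to the right and rows downward; lengths in mm; the calibration is good to about 2 mm. A picture is of the moment at which its call begins: read the wrist's pose just before it. There is no depth.
- env.hand_in(): hands the job in, once; it reports no verdict.
The state is a dict: "time": time; "joint_positions": joint angles; "qvel": joint speeds; "tau": joint torques, N m; "eef_pos": TCP position; "eef_rot": TCP orientation; "wrist_force": force on the tool from outside, world axes, zero at the start; "torque": the same for the moment, N m; "gripper_width": finger opening in mm.
Only numpy, scipy, OpenCV 4.12 (cv2) and the standard library are available. Lean on these libraries where they do the work, as an engineer would, in place of code of your own. Each camera call takes 0.05 s, during which the arm holds its last target.

## Working session

There is one attempt and no reset: what is moved stays moved. The work goes in short steps, Python scripts to look and compute and a shell command to move; the robot and the scene stay as the last step left them, time stands still between calls to the robot, and variables do not carry over. Pictures are saved under pics/ and viewed, and the job is handed in when it is done.

```bash
ls; mkdir -p pics; python3 - <<'E'
from cell import env
import cv2,json
s=env.sense();print({k:s[k] for k in s})
for n in("side","top","wrist"):
    c=env.capture(n);cv2.imwrite(f"pics/{n}0.png",c["pixels"])
    print(n,{k:(v.tolist() if hasattr(v,'tolist') else v) for k,v in c.items() if k!="pixels"})
E
```

```text
pics
{'time': 0.0, 'joint_positions': array([-73.56171371,  18.43752234,  -4.01558633,  83.17388704,
         1.29652574,  78.54072442,  -3.26028048]), 'qvel': array([ 0.04029052,  0.01127378, -0.04639124, -0.07465386,  0.00056559,
        0.01619788,  0.0496321 ]), 'tau': array([ 2.70288738e-04, -4.91292393e+01, -4.03769631e-01, -3.12522697e+01,
       -6.38350379e-02,  4.39538970e-02,  1.65471906e-04]), 'eef_pos': array([175.1106176 , 625.75548336, 403.6875274 ]), 'eef_rot': array([-1.79893193e+02,  7.20385560e-03,  1.64371524e+02]), 'wrist_force': array([ 0.17659823, -0.25861073,  0.0603101 ]), 'torque': array([-0.00163625, -0.01349057,  0.00138203]), 'gripper_width': 87.17438913177813}
side {'fx': 557.5959617403203, 'fy': 557.5959617403203, 'cx': 325.2840971036123, 'cy': 242.50023304545425, 'dist': [-0.025565513440928618, 0.0, 0.0, 0.0, 0.0], 'xyz': [521.151498699673, -965.2561692314675, 689.6052407664359], 'rotation': [57.03586173276196, -0.31401561284081925, -7.332860915728228]}
top {'fx': 577.1738761880135, 'fy': 577.1738761880135, 'cx': 318.4673578974469, 'cy': 245.4838566394536, 'dist': [0.020075399999527316, 0.0, 0.0, 0.0, 0.0], 'xyz': [476.82508040950967, -15.808678560783472, 1076.276405290852], 'rotation': [10.29421567012421, -2.456099313139788, -88.36848203619196]}
wrist {'fx': 332.071521451365, 'fy': 332.071521451365, 'cx': 318.4484589018078, 'cy': 237.51885678574365, 'dist': [-0.04685168135026074, 0.0, 0.0, 0.0, 0.0], 'mount': [[-0.00023444821395735577, 0.9552115812612156, 0.29592360510523735, 81.9451945924855], [0.999999685209184, 0.0004482677612290077, -0.0006547041653132574, -0.42814919511158234], [-0.0007580340129625093, 0.29592335845698237, -0.9552113856649597, 21.294607499122264], [0.0, 0.0, 0.0, 1.0]]}
```

View pics/top0.png

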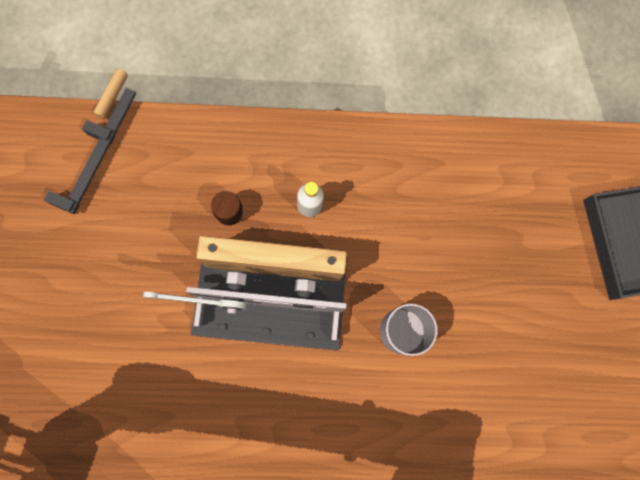

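View pics/side0.png

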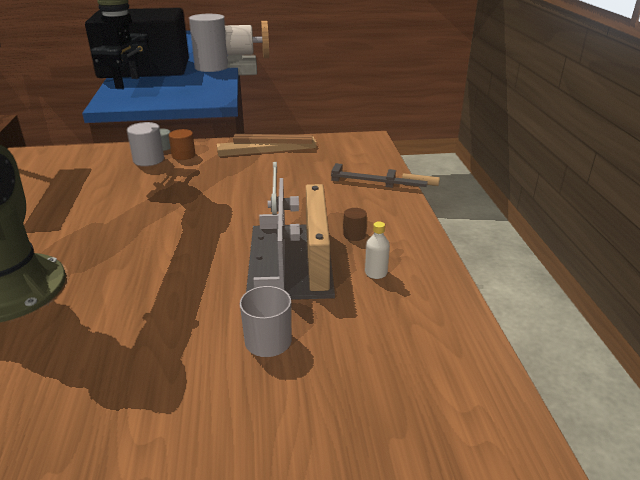

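View pics/wrist0.png

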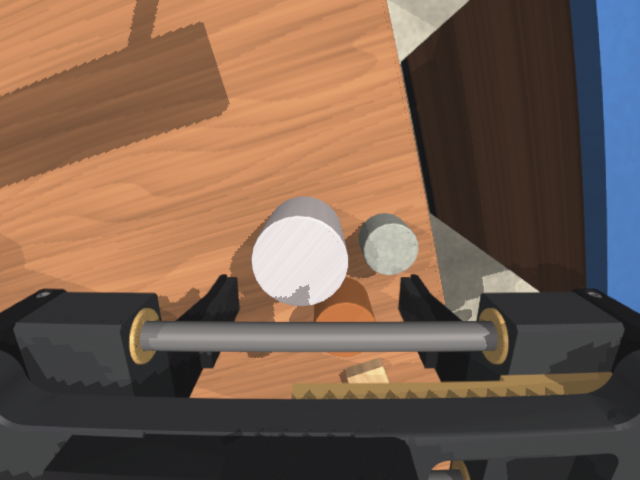

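The top view (image left = world +y, up = +x) shows the jig with its bracket from (188,290) to (345,305) and the beam above it. The spanner bolt's head is near (236,279), the other bolt's near (305,286). The pot is at (410,330), the glue at (310,198) and the mallet at (227,208). I'll zoom in to measure.

```bash
cat > h.py <<'E'
import numpy as np,cv2
from scipy.spatial.transform import Rotation as R
def cam(c):
    K=np.array([[c["fx"],0,c["cx"]],[0,c["fy"],c["cy"]],[0,0,1.]]);return K,np.array(c["dist"],float)
def pose(c,s=None):
    if "mount" in c:
        M=np.array(c["mount"]);Rt=R.from_euler('xyz',s["eef_rot"],degrees=True).as_matrix()
        return Rt@M[:3,:3],Rt@M[:3,3]+s["eef_pos"]
    return R.from_euler('xyz',c["rotation"],degrees=True).as_matrix(),np.array(c["xyz"],float)
def onz(c,uv,z,s=None):
    K,d=cam(c);Rm,t=pose(c,s)
    p=cv2.undistortPoints(np.array(uv,float).reshape(-1,1,2),K,d).reshape(-1,2)
    r=np.c_[p[:,0],-p[:,1],-np.ones(len(p))]@Rm.T
    return t+r*((np.broadcast_to(z,len(p))-t[2])/r[:,2])[:,None]
def proj(c,P,s=None):
    K,d=cam(c);Rm,t=pose(c,s)
    q=(np.array(P,float).reshape(-1,3)-t)@Rm*[1,-1,-1]
    return cv2.projectPoints(q,np.zeros(3),np.zeros(3),K,d)[0].reshape(-1,2)
E
python3 - <<'E'
import cv2
a=cv2.imread('pics/top0.png')[225:360,130:360];cv2.imwrite('pics/top0z.png',cv2.resize(a,None,fx=3.4,fy=3.4,interpolation=cv2.INTER_CUBIC))
a=cv2.imread('pics/side0.png')[150:310,225:405];cv2.imwrite('pics/side0z.png',cv2.resize(a,None,fx=3.7,fy=3.7,interpolation=cv2.INTER_CUBIC))
E
```

```text
(no output)
```

View pics/top0z.png

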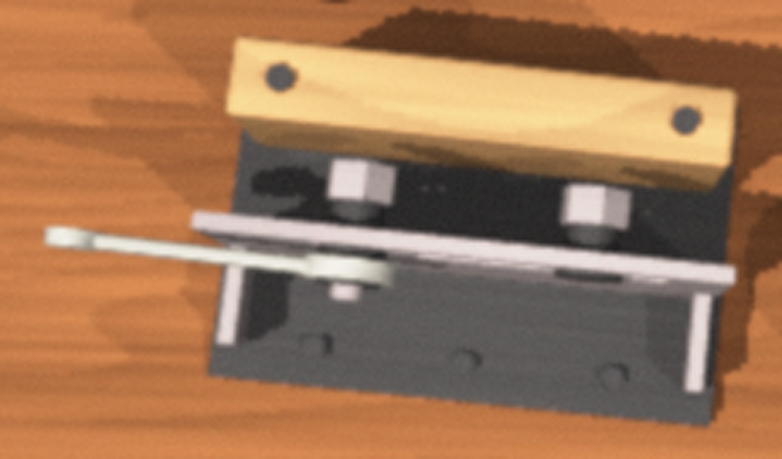

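View pics/side0z.png

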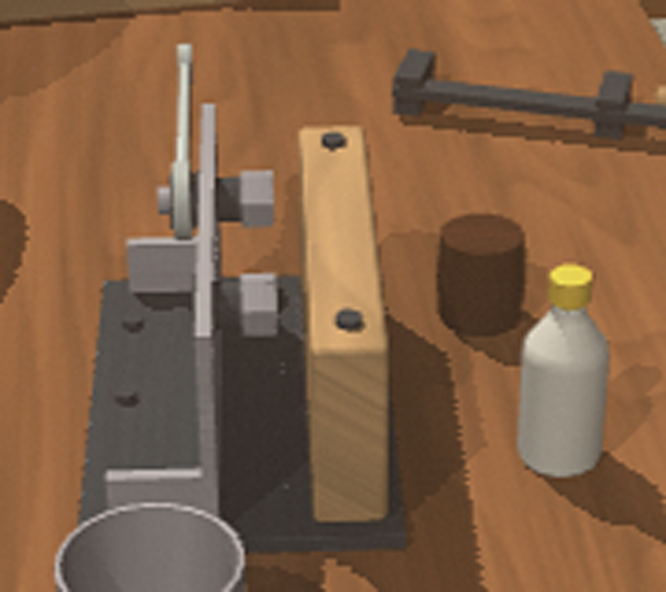

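```bash
python3 - <<'E'
from h import *
from cell import env
from scipy.optimize import least_squares
c=env.capture("top");c2=env.capture("side")
def z2(p): return np.array(p)/3.4+[130,225]+0.0
def s2(p): return np.array(p)/3.7+[225,150]
L=[((90,125,122),(238,38)),((90,-125,122),(737,91)),((50,-125,122),(730,165)),((50,125,122),(228,112)),((0,130,135),(196,211)),((0,-130,135),(736,267)),((-8,-130,135),(736,284))]
S=[((0,130,135),(214,104)),((0,-130,135),(212,335)),((-8,130,135),(203,104)),((-8,-130,135),(196,335)),((50,125,122),(301,128)),((90,125,122),(360,128)),((50,-125,122),(313,352)),((90,-125,122),(386,345))]
def W(q,P):
    P=np.array(P,float);a=q[2];return np.c_[q[0]+P[:,0]*np.cos(a)-P[:,1]*np.sin(a),q[1]+P[:,0]*np.sin(a)+P[:,1]*np.cos(a),P[:,2]]
PT=[l[0] for l in L];UT=np.array([z2(l[1]) for l in L]);PS=[l[0] for l in S];US=np.array([s2(l[1]) for l in S])
f1=lambda q:(proj(c,W(q,PT))-UT).ravel()
f2=lambda q:(proj(c2,W(q,PS))-US).ravel()
for f in(f1,f2,lambda q:np.r_[f1(q),f2(q)]):
    r=least_squares(f,[480,40,0]);print(r.x[:2],np.degrees(r.x[2]),np.abs(r.fun).max(),np.sqrt((r.fun**2).mean()))
q=r.x
for y in(45,50,55,60,65):
    # head top corners for theta... top front/back
    print(y,(proj(c,W(q,[(24,y,110),(33,y,110+17.3),(33,y,110),(15,y,127)]))-[130,225])*3.4, (proj(c2,W(q,[(24,y,110)]))-[225,150])*3.7)
print(onz(c,[(410,330)],90),onz(c,[z2((65,236))],130))
s=env.sense();print(s["time"])
c=env.capture("top");cv2.imwrite('pics/t1.png',c["pixels"])
E
```

```text
[563.25309026  29.54921135] -4.061237425416037 1.1203705506725044 0.7181114548962001
[564.26041999  26.54657503] -4.114982919979771 1.367872192287166 0.7568994716910065
[563.74822236  29.0344474 ] -4.072577163364052 1.8694084478459558 0.8516938177697938
45 [[384.86265493 185.81321074]
 [384.10874833 163.15407062]
 [387.11315417 167.77153994]
 [379.56269278 200.00223028]] [[255.51278769 205.31652912]]
50 [[374.73198416 184.76071267]
 [373.81449591 162.08114648]
 [377.00023013 166.71811976]
 [369.23479525 198.93158185]] [[255.42729871 201.08959777]]
55 [[364.59794876 183.7080189 ]
 [363.51676105 161.00799324]
 [366.8839563  165.66448444]
 [358.90338613 197.8607457 ]] [[255.34243502 196.89239685]]
60 [[354.46051436 182.65512597]
 [353.21550768 159.93460722]
 [356.7642985  164.61063051]
 [348.56842898 196.78971818]] [[255.25818985 192.72461643]]
65 [[344.31964653 181.6020304 ]
 [342.91069965 158.86098475]
 [346.64122246 163.55655449]
 [338.22988733 195.71849564]] [[255.17455653 188.58595086]]
[[ 516.66517588 -213.10465982   90.        ]] [[559.50101106 220.51393324 130.        ]]
0.25
```

```bash
python3 -m inch '[[[-0.02,-0.015,0,-2,1],[-0.05,-0.037,0,-4,1],[-0.08,-0.06,0,-7,1],[-0.11,-0.083,0,-10,1],[-0.142,-0.107,0,-11.5,1],[-0.175,-0.131,0,-11.5,1],[-0.207,-0.156,0,-11.5,1],[-0.24,-0.18,0,-11.5,1]]]'
```

```text
time: 0.97
eef_pos: [358.5, 386.1, 405.0]
eef_rot: [180.0, 0.0, 175.9]
wrist_force: [0.7, 1.2, -0.5]
gripper_width: 87.2
```

```bash
python3 -m inch '[[[-0.026,-0.03,0,0,1],[-0.052,-0.06,0,0,1],[-0.08,-0.09,0,0,1],[-0.107,-0.12,0,0,1],[-0.134,-0.15,0,0,1],[-0.16,-0.18,0,0,1],[-0.187,-0.21,0,0,1],[-0.21,-0.237,0,0,1]]]'; python3 -m inch '[[[-0.02,-0.022,0,0,1],[-0.036,-0.04,0,0,1],[-0.044,-0.05,0,0,1],[-0.044,-0.05,0,0,1],[-0.044,-0.05,0,0,1],[-0.044,-0.05,0,0,1]]]'
python3 - <<'E'
from cell import env
import cv2,pickle
s=env.sense();c=env.capture("wrist");cv2.imwrite("pics/w2.png",c["pixels"]);print(s["time"],s["eef_pos"],s["eef_rot"],s["joint_positions"])
pickle.dump((s,c),open('w2.pkl','wb'))
c=env.capture("side");cv2.imwrite("pics/s2.png",c["pixels"]);pickle.dump((s,c),open('s2.pkl','wb'))
E
```

```text
time: 1.63
eef_pos: [551.3, 133.9, 405.1]
eef_rot: [-180.0, 0.1, 175.8]
wrist_force: [1.6, 1.2, 0.1]
gripper_width: 87.1
time: 2.13
eef_pos: [589.7, 85.5, 404.6]
eef_rot: [179.9, -0.1, 176.0]
wrist_force: [-0.8, -0.1, -0.7]
gripper_width: 87.0
2.1333 [589.71974955  85.50823045 404.60598757] [ 1.79924556e+02 -5.63941760e-02  1.76020812e+02] [-30.97707297  12.11814374  23.55095287  92.05524844  -5.02825968
  76.89833439  79.27130684]
```

View pics/w2.png

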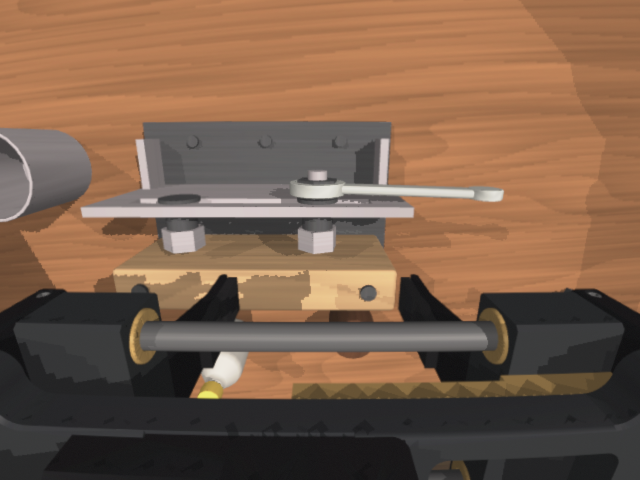

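View pics/s2.png

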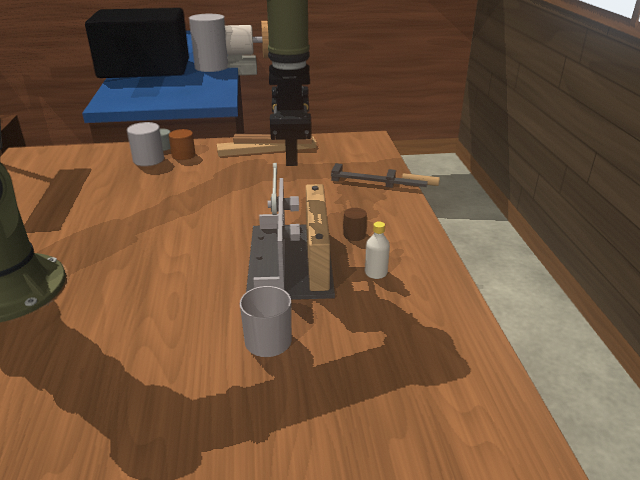

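The wrist view shows the spanner's bolt head at about (317,238), the other head at (184,238), the bracket top from (83,212) to (412,212) and the beam below it. I'll zoom in for corner measurements.

```bash
python3 - <<'E'
import cv2
a=cv2.imread('pics/w2.png')
cv2.imwrite('pics/w2z.png',cv2.resize(a[200:265,250:360],None,fx=7,fy=7,interpolation=cv2.INTER_CUBIC))
cv2.imwrite('pics/w2y.png',cv2.resize(a[175:315,75:515],None,fx=1.8,fy=1.8,interpolation=cv2.INTER_CUBIC))
E
```

```text
(no output)
```

View pics/w2z.png

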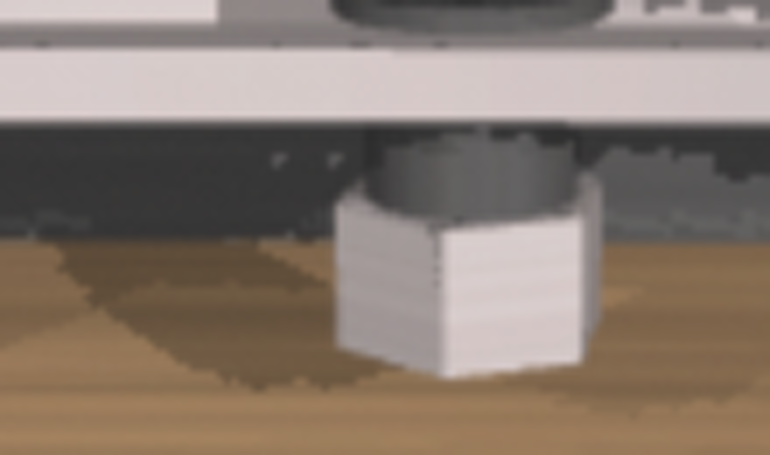

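View pics/w2y.png

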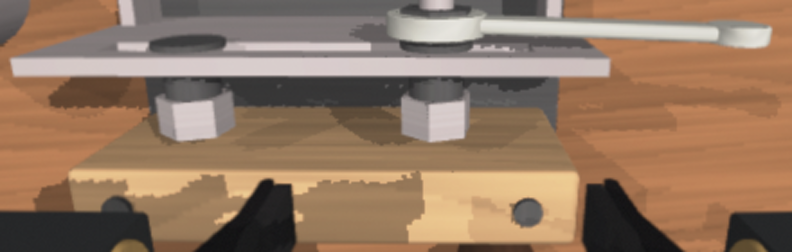

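```bash
cat > fit.py <<'E'
from h import *
import pickle
from scipy.optimize import least_squares
s,c=pickle.load(open('w2.pkl','rb'))
def W(q,P):
    P=np.array(P,float);a=q[2];return np.c_[q[0]+P[:,0]*np.cos(a)-P[:,1]*np.sin(a),q[1]+P[:,0]*np.sin(a)+P[:,1]*np.cos(a),P[:,2]]
B=[((0,130,135),(609,76)),((0,-130,135),(13,76)),((-8,130,135),(609,58)),((-8,-130,135),(14,58)),((50,-125,122),(70,172)),((50,125,122),(577,174))]
PB=[b[0] for b in B];UB=np.array([b[1] for b in B])/1.8+[75,175]
UH=np.array([(338,348),(443,378),(583,363),(338,203),(443,230),(583,217)])/7+[250,200]
def hexp(yb,th,xs=(33,15)):
    o=[]
    for x in xs:
        for k in(150,90,30):
            a=np.radians(k)-th
            o.append((x,yb+17.32*np.cos(a),110+17.32*np.sin(a)))
    return o
if __name__=="__main__":
    f=lambda q:np.r_[(proj(c,W(q,PB),s)-UB).ravel(),(proj(c,W(q,hexp(q[3],q[4])),s)-UH).ravel()]
    r=least_squares(f,[563,29,-.07,55,-.15]);print(r.x[:2],np.degrees(r.x[2]),r.x[3:]);print(np.round(r.fun.reshape(-1,2),1))
    q=r.x
    print("head",W(q,[(24,q[3],110)]))
    # with jig free, head only given combined top/side jig
    q0=[563.7,29.0,-.0711]
    g=lambda q:(proj(c,W([q[2],q0[1],q0[2]],hexp(q[0],q[1])),s)-UH).ravel()
    r=least_squares(g,[55,-.15,563]);print(r.x,np.round(r.fun.reshape(-1,2),1));print("head",W([r.x[2],*q0[1:]],[(24,r.x[0],110)]))
    # spanner tip
    t=onz(c,[(np.array([758,36])/1.8+[75,175])],110+40*.5,s);print(t)
E
python3 fit.py
```

```text
[564.34181093  31.36549415] -4.039419835663579 [55.37662745 -0.20731064]
[[ 1.   0.3]
 [-0.   0.6]
 [ 1.9  0.1]
 [-2.6  0.6]
 [-4.4 -0.2]
 [ 3.7 -0.8]
 [ 0.2 -0.2]
 [ 0.1  0.2]
 [-0.2  0.1]
 [-0.2  0.3]
 [-0.   0.3]
 [ 0.1  0.3]]
head [[592.18307463  84.91392927 110.        ]]
[ 5.77435071e+01 -2.04330188e-01  5.63984185e+02] [[ 0.1 -0.3]
 [ 0.1  0. ]
 [-0.2 -0.1]
 [-0.2  0.1]
 [ 0.   0.1]
 [ 0.1  0.1]]
head [[592.02565362  84.89265316 110.        ]]
[[561.07387006 226.61083409 130.        ]]
```

```bash
python3 -m inch '[[[0,0,0.03,0,1],[0,0,0.06,0,1],[0,0,0.07,0,1],[0,0,0.07,0,1],[0,0,0.07,0,1]]]'; python3 - <<'E'
from cell import env
import cv2,pickle
for i in range(3):
    s=env.sense();c=env.capture("wrist");print(s["time"],s["eef_pos"],s["eef_rot"],s["wrist_force"])
cv2.imwrite("pics/w3.png",c["pixels"]);pickle.dump((s,c),open('w3.pkl','wb'))
cv2.imwrite('pics/w3z.png',cv2.resize(c["pixels"][140:340,200:440],None,fx=3,fy=3,interpolation=cv2.INTER_CUBIC))
E
```

```text
time: 2.65
eef_pos: [590.3, 84.3, 335.2]
eef_rot: [180.0, -0.0, 175.9]
wrist_force: [0.3, -0.1, 0.3]
gripper_width: 87.2
2.65 [590.3060838   84.25239707 335.16690813] [ 1.79994331e+02 -2.14547871e-02  1.75942739e+02] [ 0.27533326 -0.10182043  0.31710958]
2.7 [590.83825902  84.00201501 336.2650008 ] [1.79958777e+02 1.04042791e-01 1.75919699e+02] [ 0.29740932  0.14872539 -0.86550303]
2.75 [591.07121888  83.81115958 336.77812021] [1.79939277e+02 1.67496172e-01 1.75903375e+02] [-0.25252763 -0.42571724  0.57021997]
```

View pics/w3z.png

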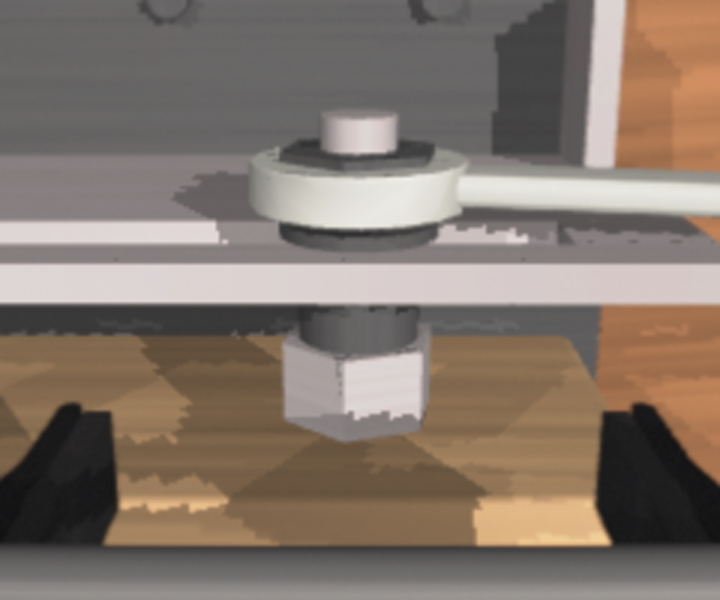

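```bash
python3 - <<'E'
from fit import *
s,c=pickle.load(open('w3.pkl','rb'))
UH=np.array([(284,418),(347,440),(421,428),(284,341),(344,360),(421,350)])/3+[200,140]
a=-.0706
def f(q):
    return (proj(c,W([q[0],0,a],hexp(q[1],q[2])),s)-UH).ravel()
r=least_squares(f,[563,60,-.2]);print(r.x,np.round(r.fun.reshape(-1,2),1))
h=W([r.x[0],0,a],[(24,r.x[1],110)])[0];print("head",h)
Rt=R.from_euler('xyz',s["eef_rot"],degrees=True).as_matrix();print("in tool",Rt.T@(h-s["eef_pos"]))
from cell import env
print(env.sense()["eef_pos"])
E
```

```text
[ 5.61297876e+02  8.64876085e+01 -1.72258560e-01] [[ 0.2  0.1]
 [-0.7  0.2]
 [ 0.1  0.1]
 [-0.5 -0. ]
 [ 0.2 -0.1]
 [ 0.7 -0.3]]
head [591.33904237  84.57916258 110.        ]
in tool [  0.4506799    0.54482975 226.77847651]
[591.1280022   83.63349666 336.87212929]
```

```bash
python3 -m inch '[[[0,0.0007,0.01,0,0.8],[0,0.0007,0.02,0,0.6],[0,0.0007,0.03,0,0.4],[0,0.0007,0.04,0,0.3],[0,0.0007,0.05,0,0.3],[0,0.0007,0.058,0,0.3],[0,0.0007,0.063,0,0.3],[0,0.0007,0.063,0,0.3]]]'; python3 - <<'E'
from cell import env
import cv2
s=env.sense();print(s["time"],s["eef_pos"],s["wrist_force"],s["gripper_width"])
c=env.capture("wrist");cv2.imwrite("pics/w4.png",c["pixels"])
c=env.capture("top");cv2.imwrite('pics/t4z.png',cv2.resize(c["pixels"][200:360,130:360],None,fx=3,fy=3,interpolation=cv2.INTER_CUBIC))
s=env.sense();print(s["time"],s["eef_pos"],s["wrist_force"],s["gripper_width"])
E
```

```text
time: 3.47
eef_pos: [590.0, 84.0, 270.0]
eef_rot: [-179.9, -0.1, 175.9]
wrist_force: [-0.4, -0.1, -0.0]
gripper_width: 57.0
3.4667 [589.96519327  84.03496624 270.02346937] [-0.40336691 -0.07948888 -0.0122505 ] 57.00666606492587
3.5667 [590.60863304  84.09873836 271.68327601] [-0.4960744  -0.44572238  0.07010153] 56.59057777622166
```

View pics/w4.png

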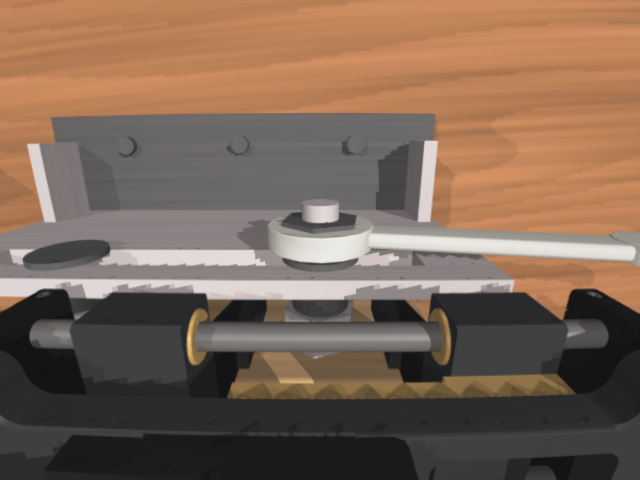

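The head, at (287–352, 320), sits centred between the finger inner faces at about 267 and 373. The wrist force is about zero, so I'll close.

```bash
python3 -m inch '[[[0,0,0,0,-0.1],[0,0,0,0,-0.2],[0,0,0,0,-0.3],[0,0,0,0,-0.5],[0,0,0,0,-0.7],[0,0,0,0,-1],[0,0,0,0,-1],[0,0,0,0,-1]]]' 25;  python3 - <<'E'
from cell import env
s=env.sense();print(s["time"],s["eef_pos"],s["wrist_force"],s["torque"],s["gripper_width"])
E
```

```text
time: 4.23
eef_pos: [590.6, 84.5, 272.1]
eef_rot: [180.0, 0.0, 175.9]
wrist_force: [-0.5, 1.7, 0.8]
gripper_width: 30.6
4.2333 [590.62452167  84.4825578  272.09186364] [-0.47586552  1.6982605   0.79753517] [ 0.30410435 -0.02957449 -0.05097878] 30.586230793362947
```

```bash
python3 -m inch '[[[0,0,0,0,-1],[0,0,0,0,-1],[0,0,0,0,-1],[0,0,0,0,-1],[0,0,0,0,-1],[0,0,0,0,-1],[0,0,0,0,-1],[0,0,0,0,-1]]]' 60;  python3 -m inch '[[[0,0,0,0,-1],[0,0,0,0,-1],[0,0,0,0,-1],[0,0,0,0,-1],[0,0,0,0,-1],[0,0,0,0,-1],[0,0,0,0,-1],[0,0,0,0,-1]]]'; python3 - <<'E'
from cell import env
import cv2,pickle
s=env.sense();print(s["time"],s["eef_pos"],s["wrist_force"],s["torque"],s["gripper_width"])
c=env.capture("wrist");cv2.imwrite("pics/w5.png",c["pixels"]);pickle.dump((s,c),open('w5.pkl','wb'))
c=env.capture("side");cv2.imwrite("pics/s5.png",c["pixels"])
E
```

```text
time: 4.9
eef_pos: [590.6, 84.5, 272.1]
eef_rot: [180.0, 0.0, 175.9]
wrist_force: [-0.5, 3.6, 3.8]
gripper_width: 30.2
time: 5.57
eef_pos: [590.6, 84.5, 272.1]
eef_rot: [180.0, 0.0, 175.9]
wrist_force: [-0.4, 3.9, 5.5]
gripper_width: 30.0
5.5667 [590.62681985  84.49244833 272.06095591] [-0.3577488   3.94082914  5.50374918] [ 0.85628774  0.03120252 -0.05375188] 29.951726716120795
```

View pics/w5.png

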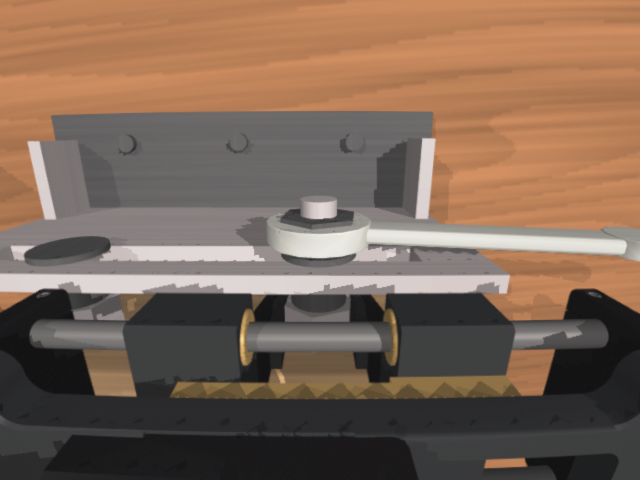

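```bash
for i in 1 2; do python3 -m inch '[[[0,0,0,0,-1],[0,0,0,0,-1],[0,0,0,0,-1],[0,0,0,0,-1],[0,0,0,0,-1],[0,0,0,0,-1],[0,0,0,0,-1],[0,0,0,0,-1]]]'|grep -v eef; done; python3 - <<'E'
from cell import env
import cv2,pickle,numpy as np
s=env.sense();print(s["time"],s["eef_pos"],s["wrist_force"],s["torque"],s["gripper_width"])
c=env.capture("wrist");cv2.imwrite("pics/w6.png",c["pixels"]);pickle.dump((s,c),open('w6.pkl','wb'))
c=env.capture("side");cv2.imwrite("pics/s6.png",c["pixels"])
a=[cv2.resize(cv2.imread(f"pics/w{k}.png")[180:360,250:640],None,fx=2,fy=2,interpolation=cv2.INTER_CUBIC)[:298] for k in(5,6)]
cv2.imwrite("pics/cmp.png",np.vstack(a))
cv2.imwrite("pics/s56.png",np.hstack([cv2.resize(cv2.imread(f"pics/{k}.png")[150:250,240:330],None,fx=4,fy=4,interpolation=cv2.INTER_CUBIC) for k in("s2","s6")]))
E
```

```text
time: 6.33
wrist_force: [-0.9, 4.6, 4.6]
gripper_width: 30.0
time: 7.0
wrist_force: [-0.2, 4.4, 5.4]
gripper_width: 30.3
7.0 [590.63793506  84.47667549 272.06100066] [-0.19488638  4.40500268  5.40703045] [ 0.81866797  0.00971609 -0.06212133] 30.303811045648317
```

View pics/cmp.png

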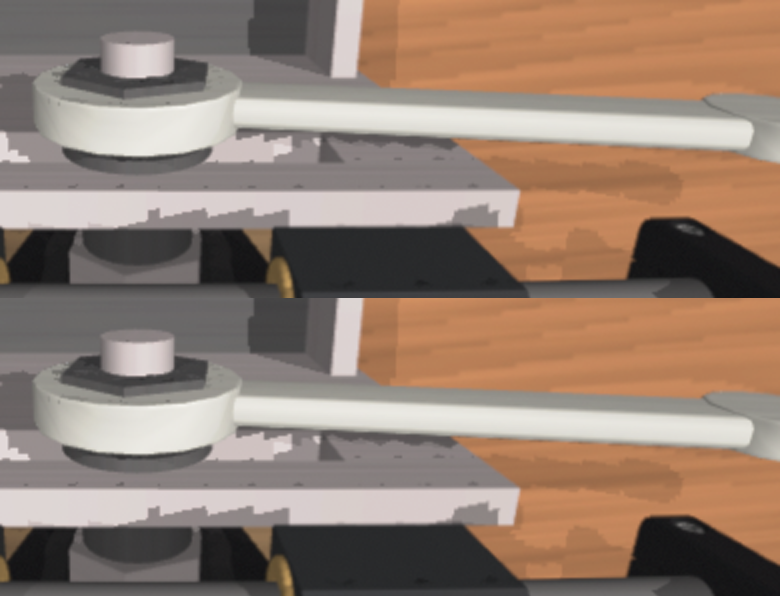

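View pics/s56.png

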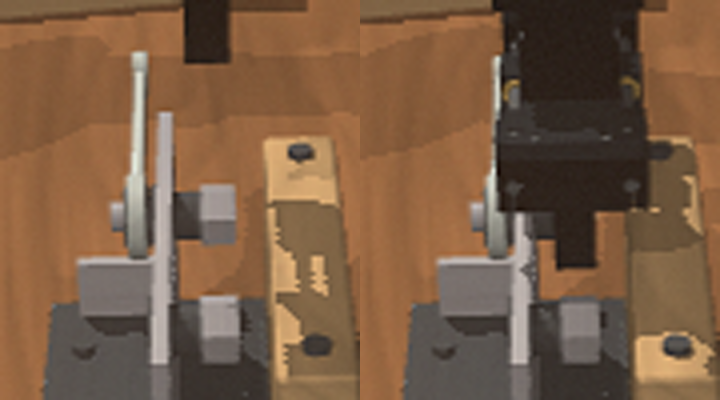

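Between 5.6 s and 7.0 s the spanner did not move visibly, and the opening is 30 mm, which matches seated flats. I'll hold longer and check the pixel differences.

```bash
for i in 1 2 3 4 5; do python3 -m inch '[[[0,0,0,0,-1],[0,0,0,0,-1],[0,0,0,0,-1],[0,0,0,0,-1],[0,0,0,0,-1],[0,0,0,0,-1],[0,0,0,0,-1],[0,0,0,0,-1]]]'|grep -v eef; done; python3 - <<'E'
from cell import env
import cv2,pickle,numpy as np
s=env.sense();print(s["time"],s["eef_pos"],s["wrist_force"],s["torque"],s["gripper_width"])
c=env.capture("wrist");cv2.imwrite("pics/w7.png",c["pixels"]);t=env.capture("top")
cv2.imwrite("pics/t7.png",t["pixels"])
P=[cv2.imread(f"pics/w{k}.png")[200:270,380:640] for k in(5,6,7)]
g=[cv2.cvtColor(p,cv2.COLOR_BGR2GRAY).astype(np.float32) for p in P]
for a,b in((0,1),(1,2)):
  for n,sl in(("tip end",np.s_[15:70,180:260]),("shank",np.s_[10:60,0:150])):
    print(n,cv2.phaseCorrelate(g[a][sl],g[b][sl]),np.abs(g[a][sl]-g[b][sl]).mean())
# spanner angle from its mid edges: expected tip projection vs theta
from fit import W,proj
for th in(-.2,-.1,-.05,0): print(th,proj(c,W([561.3,0,-.0706],[(x,86.5+u*np.cos(th)+8*np.sin(th),110-u*np.sin(th)+8*np.cos(th)) for x in(-22,-15) for u in(40,100)]),s).round(1).tolist())
E
```

```text
time: 7.77
wrist_force: [0.2, 3.6, 5.1]
gripper_width: 30.4
time: 8.43
wrist_force: [0.5, 3.8, 4.4]
gripper_width: 30.3
time: 9.1
wrist_force: [-0.4, 3.6, 4.6]
gripper_width: 30.0
time: 9.77
wrist_force: [-0.4, 5.1, 5.2]
gripper_width: 30.3
time: 10.43
wrist_force: [-0.2, 3.9, 5.0]
gripper_width: 30.2
10.4333 [590.6277286   84.48227225 272.0454714 ] [-0.18704189  3.8627052   5.02423482] [ 0.93089764  0.03370097 -0.00514217] 30.175833707887325
tip end ((0.02593374202832166, 0.006535727287822368), 0.9979363059004148) 0.2890909
shank ((-0.01613129669614466, 0.008392858640451806), 1.0044828097025553) 0.28533334
tip end ((0.006044585146199211, -0.017057585240376483), 1.0154188853502273) 0.27795455
shank ((-0.006243109793501844, 0.011110935600335381), 1.003014203262329) 0.2764
-0.2 [[414.7, 232.3], [580.2, 241.3], [413.2, 249.1], [575.9, 259.0]]
-0.1 [[415.5, 229.7], [567.6, 233.7], [414.0, 246.0], [563.9, 250.3]]
-0.05 [[415.4, 228.3], [561.0, 230.3], [414.0, 244.5], [557.5, 246.4]]
0 [[415.2, 227.0], [554.2, 227.0], [413.8, 243.0], [550.9, 242.7]]
```

View pics/t7.png

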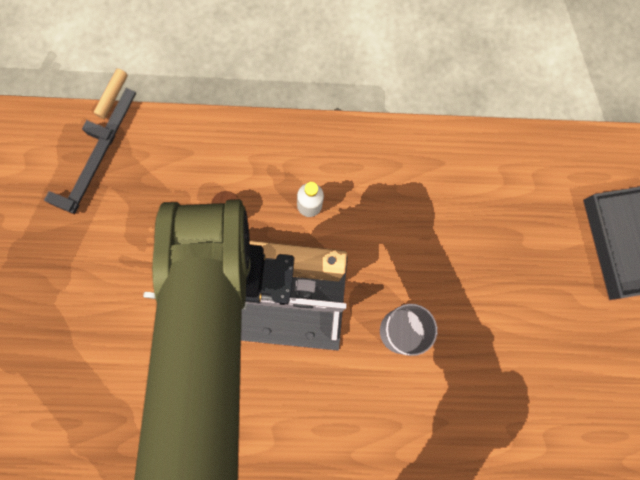

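Phase correlation shows under 0.03 px of shift from 5.6 to 10.4 s, where free creep would have given several px. Glue and pot are unmoved. The spanner still looks slightly tilted, so I'll check whether the flats are really seated.

```bash
python3 - <<'E'
import cv2,numpy as np
def edge(k):
    im=cv2.imread(f"pics/{k}.png").astype(float)
    out=[]
    for u in range(400,580,6):
        col=im[215:275,u]; sat=(col[:,2]-col[:,0]) # wood: red>>blue ; bracket: grayish
        g=col.mean(1); d=np.diff(g); out.append((u,215+np.argmin(d)+.5))
    return np.array(out)
for k in("w4","w5","w7"):
    e=edge(k);m=e[:,0]>500
    for _ in range(5):
        p=np.polyfit(e[m,0],e[m,1],1);m=np.abs(np.polyval(p,e[:,0])-e[:,1])<1.2
    print(k,p[0],np.polyval(p,[400,570]),m.sum())
a=cv2.imread("pics/w4.png")[285:365,260:380];b=cv2.imread("pics/w7.png")[285:365,260:380]
cv2.imwrite("pics/hz.png",cv2.resize(np.hstack([a,b]),None,fx=3.3,fy=3.3,interpolation=cv2.INTER_CUBIC))
E
```

```text
w4 0.04048943270300368 [249.77741935 256.66062291] 30
w5 0.04102943594803478 [244.93043907 251.90544318] 28
w7 0.0401648618070147 [244.95288508 251.78091159] 29
```

View pics/hz.png

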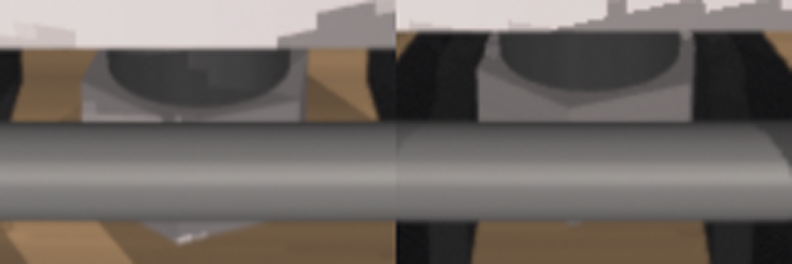

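```bash
python3 - <<'E'
from cell import env
import cv2,numpy as np
c=env.capture("side")["pixels"].astype(float);a=cv2.imread("pics/side0.png").astype(float);t0=cv2.imread("pics/top0.png").astype(float);t7=cv2.imread("pics/t7.png").astype(float)
E=lambda i,sl:cv2.Canny(i.astype(np.uint8),60,150)[sl].astype(np.float32)
for n,sl in(("mallet/glue",np.s_[200:285,338:395]),("pot",np.s_[285:358,238:296])): print(n,np.abs(c[sl]-a[sl]).mean(),cv2.phaseCorrelate(E(a,sl),E(c,sl)))
w=env.capture("wrist")["pixels"];g=lambda i:cv2.cvtColor(i,cv2.COLOR_BGR2GRAY).astype(np.float32)[215:270,560:640]
print(cv2.phaseCorrelate(g(cv2.imread("pics/w5.png")),g(w)))
s=env.sense();print(s["time"],s["wrist_force"],s["gripper_width"])
E
```

```text
mallet/glue 3.8802889576883386 ((0.1748278892815307, -0.0001596678123263473), 0.7895884427317866)
pot 4.5762871988663205 ((0.2525319964530226, 0.545112045094271), 0.8871975792778863)
((0.012442022235603645, 0.050243648609409775), 0.9947892999649048)
10.6333 [0.2990663  4.60446713 5.39403855] 30.14392565977855
```

```bash
python3 - <<'E'
from cell import env
print(env.hand_in()); s=env.sense();print(s["time"],s["gripper_width"],s["wrist_force"])
E
```

```text
the job is handed in; nothing more can be done
None
the job is handed in; nothing more can be done
```

I found the spanner's bolt head at about (591–592, 85, 110) mm and lowered the open gripper into the gap. I closed it on the head at 25 N, raised the grip to 60 N, and handed the job in at about 10.6 s while still holding. The spanner was left free.

**Checks that passed:**
- **No turning:** from 5.6 to 10.6 s the spanner moved no more than 0.05 px in the wrist picture. Free creep would have shown as several px.
- **Forces:** the highest wrist force I read was about 7 N.
- **Other objects:** pot, glue and mallet showed no real shift against the first pictures (at most about 0.6 px).

**Check that disagreed:** the opening read 30.0–30.4 mm, which suggests the flats are seated. But the spanner's slope did not change when I gripped, which puts the bolt still at about -0.14 to -0.19 rad. The pads are therefore probably holding the head partly across its corners, not squarely on upright flats. It still did not move in the roughly 5 s I watched it.

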